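# Put the spanner away in the push-to-open bench drawer

### The arm

A 6-joint arm with a two-finger parallel gripper is mounted at the origin on a cart in front of the work surface, level with it; the furniture and walls round the work are solid. World frame = base frame: x ahead of the robot, y to its left, z up, the work surface at z = 0. Lengths are in mm, angles in degrees, forces in N, time in s.
With the tool pointing down it reaches from about 350 to 850 mm from the base axis. Payload 8.1 kg.
Tool frame: the origin (TCP) lies midway between the tips of the shut fingers; the grasp point (between the pads) lies 19 mm behind it; z points along the fingers, y is the line along which they close (so a half turn about z gives the same grasp; the last joint's range is limited). The gripper opens to 85 mm and grips with 20 to 120 N. Pads are 22 mm wide; open, the fingers measure 114 mm over their backs; the gripper's body (76 mm by 85 mm) begins 54 mm behind the grasp point. The pads swing forward as they close: fully open they stand 13 mm farther back than shut.
Start: joints at [-4.893, 7.471, 85.268, -0, 87.261, -4.893], TCP at [600.004, 0.022, 231.292] pointing down, gripper open.
Joint ranges: [-169.43, 169.43], [-51.17, 129.36], [1.28, 143.12], [-76.62, 256.62], [0, 156.53], [-152.29, 152.29]. Speed limits (degrees/s): [136.94, 136.94, 159.86, 180, 180, 180].

### API

Orientations are given as [roll, pitch, yaw] about the fixed x, y, z axes, in that order (R = Rz(yaw) Ry(pitch) Rx(roll)).
In Python, from bench import sense, snapshot, camera_params, hand_in, masks_of, pinpoint gives the robot as it stands.
- The arm moves only by the tool step_arm, never from a script. Its argument "targets" is a list of rows, each an object with "angular": the turn, a rotation vector about the tool's x, y, z scaled (see below), a list of three; "dp": the shift along the tool's x, y, z scaled (see below), a list of three; "fingers": the closure, from 0 (fully open) to 1 (shut). A call has exactly 8 rows; each row is the pose to reach, as a shift and turn from the pose commanded when the call began, along the tool's axes at that moment, turning the shorter way round; what a row does not reach only later rows make up. The controller multiplies each number of a shift by 0.2 m and each number of a turn by 180 degrees. A row lasts 1/8 s, in which the tool goes at most 62.5 mm and 10.7 degrees, less where a joint would pass 70% of its speed; a pose out of reach is approached as far as the arm can. A call with a number of a shift or a turn outside -1 to 1 is refused whole. A call with a gripper value outside its range is refused whole. The fingers move at their own pace and stop on an object; "newtons" is the grip in N (left out, the last holds). Time passes only in rows, so rows that repeat a pose let the fingers close, or fill a call up. It gives the time, the measured TCP pose, the force, the opening and the grip force at its end, in the units of the state.
- sense(): the state, without advancing time (a new reading comes with each control period).
- snapshot(name): name is "scene" or "side" or "wrist"; returns the picture (420x560x3 uint8, blue, green, red); there is no depth.
- camera_params(name): a dict with "vfov" (degrees; the focal length in pixels is half the picture's height over the tangent of half this angle, whatever the lens; pixels are square), "cx", "cy" (the principal point, pixels), "R" (3x3) and "t" (3): a world point X has camera coordinates R X + t. Camera axes: x right, y down, z forward; pixel columns grow to the right and rows downward; lengths in mm; the calibration is good to about 2 mm. A picture is of the moment at which its call begins: read the wrist's pose just before it. camera_params takes no time and is no camera call; for the wrist camera it gives the pose at the moment of the call.
- hand_in(): hands the job in; it is judged then, once.
Trained networks look in the newest picture that a camera, given by its name, has taken for a name from the list of things; names that differ only in an ending like _2 or _b are one class to them, and where a whole thing is asked for, a point or a joint stands for the part that bears it (a point fixed in the world has none). Each returns a list of dicts, best first, with "conf" (0 to 1); they miss things now and then, are a little off and sometimes report something else, mostly with a low value. They report only what shows in the picture. A call takes as long as a camera call.
- masks_of(camera, label): "pixels" (420x560 bool, what is visible of it) and "at" ([column, row] in pixels, amid what is visible of it).
- pinpoint(camera, label): "at" ([column, row] in pixels: a listed point, or the origin of a listed thing).
The state is a dict: "time": time; "joint_pos": joint angles; "qd": joint speeds; "joint_efforts": joint torques, N m; "tool_pos": TCP position; "tcp_rot": TCP orientation; "ft_force": force on the tool from outside, world axes, zero at the start; "wrist_torque": the same for the moment, N m; "finger_gap": finger opening in mm; "grip_force": force on a finger pad.
Only numpy, scipy, OpenCV 4.12 (cv2) and the standard library are available. Lean on these libraries where they do the work, as an engineer would, in place of code of your own. Each camera call takes 0.05 s, during which the arm holds its last target. There are 200 camera calls.

### The job

The low drawer unit on the bench has no handle: its blue front sits on a push-to-open touch latch. Press the front gently inward until the latch lets go and the drawer springs ajar, draw it farther out and lay the loose spanner flat in it, then push the drawer home until the latch catches again and it stays shut on its own. Feel for the end of the latch's travel and never lean hard on the front there or slam the drawer, and leave the other things on the bench where they stand.

Things in the scene. Friction and masses are not known exactly. Their poses are not given: they have to be found in the camera images.
- drawer_unit: low one-drawer bench unit, fixed to the bench: pale birch carcass 270 wide (its y) x 200 deep (its x) x 88 mm high, blue drawer front, a tape measure and a roll of masking tape on the rear of its top. Origin: centre of the underside. Its +x points into the unit (the way the drawer shuts), the front faces -x, +y is left-right. The carcass's front edge is at x = -100 mm.
- drawer (a joint): travel of the drawer in m along the unit's -x: 0 = shut, growing as it comes out, at most 0.130. Free-running steel slides (1 to 2 N of friction), drawer about 0.75 kg. Latched shut it rests within about 7 mm of 0, and reads down to -0.012 while pressed in. Sprung ajar it stands at about 0.038 to 0.055.
- touch_latch (a point): tip of the latch's sprung plunger, inside behind the drawer, unseen. Pressing the shut front: 0 to 6.5 mm of free play (differs each time, cannot be seen), then 5 to 7 N over the plunger's 5 mm stroke, with the change-over (click) 4 mm in, then a stiff rubber stop where the force climbs steeply. 11 to 12 N means the stop is reached; over 20 N on the shut front cracks the latch.
- front_top (a point): middle of the upper outer edge of the drawer front, 87 mm above the bench; moves with the drawer, axes as the unit. After a press past the click the drawer springs ajar once the push is taken away. Coming back in it meets the plunger at travel 0.038 to 0.045 and needs 4 to 8 N up to the click; let go after the click it stays shut, before it it springs out; one more press reopens it.
- front_back (a point): middle of the upper inner edge of the drawer front, moves with the drawer. The front is 14 mm thick, 270 wide and reaches from 4 to 87 mm above the bench. Shut, its back stands 12 mm clear of the carcass, so at travel q there is a slot of q + 12 mm behind it, open from above, where fingers can hook it.
- drawer_floor (a point): centre of the drawer's inner floor (black liner, 21 mm above the bench), moves with the drawer, axes as the unit. Inside 208 mm wide (y), 131 deep (x from -65, the back of the front, to +65); walls 42 mm high. A red rail with a row of sockets is fixed along y at the back, x from +38 to +64, 32 mm high. At travel 0.11 the part up to x = +55 lies clear of the carcass.
- spanner: the loose steel combination spanner to put away, lying flat on the bench: 164 mm long (its y), 29 mm over the open jaw (-y end), 22 mm over the ring (+y end), 7 mm thick, shank 10 mm wide from y = -54 to +55, about 0.12 kg. Origin: centre of its underside, half way along; z up.
- tape_measure: yellow tape measure standing on the rear of the drawer unit's top, 36 x 72 x 66 mm; bystander, origin at the centre of its underside
- nail_tin: low round tin on the bench, 86 mm across, 40 mm high; bystander, origin at the centre of its underside
- tape_roll: roll of pale masking tape, 104 mm across, 25 mm high, lying on the rear of the drawer unit's top; bystander, origin at the centre of its underside

How it is judged (in metres and radians):
On the way, in this order (a step that is already met when the one before it is completed fails the run):
1. the latch has let go and the drawer stands ajar, at least 30 mm out, with nothing touching it (value of joint drawer above 0.03 m and contact force between each of the arm, the fingers and drawer_unit below 0.5 N), for 0.1 s.
2. the spanner lies flat on the drawer floor, let go, with the drawer still open (value of joint drawer above 0.05 m and x of spanner in the frame of drawer_floor between -0.07 and 0.07 m and y of spanner in the frame of drawer_floor between -0.04 and 0.04 m and z of spanner in the frame of drawer_floor below 0.012 m and angle between spanner's own z axis and vertical below 0.12 rad and contact force between the fingers and spanner below 0.1 N and linear speed of spanner below 0.05 m/s), for 0.2 s.
At the end, for the whole second after the job is handed in: the drawer stays shut on its latch by itself (out by no more than 8 mm, at rest), with the spanner lying flat on the drawer floor inside it (value of joint drawer between -0.013 and 0.008 m and velocity of joint drawer between -0.02 and 0.02 m/s and x of spanner in the frame of drawer_floor between -0.075 and 0.075 m and y of spanner in the frame of drawer_floor between -0.045 and 0.045 m and z of spanner in the frame of drawer_floor below 0.012 m and angle between spanner's own z axis and vertical below 0.12 rad); the robot touches nothing.
It fails at once if the shut or nearly shut drawer front (travel under 20 mm) is pressed with more than 20 N (value of joint drawer below 0.02 m and contact force between any of the fingers, the arm and drawer_unit above 20 N).
It fails at once if the drawer is slammed: it moves inward faster than 0.35 m/s (velocity of joint drawer below -0.35 m/s).
It fails at once if a bystander (tape measure, tin or masking tape) is shifted by more than 20 mm (distance of any of tape_measure, nail_tin, tape_roll from where it was at the start of the episode above 0.02 m).
It also fails if it takes over 72 s, if anything falls off the work surface, if the arm or the gripper's body presses on something with over 40 N, if the wrist force passes 120 N, or if a joint passes its speed limit or range.

## Working session

There is one attempt and no reset: what is moved stays moved. The work goes in short steps, Python scripts to look and compute and a tool call to move; the robot and the scene stay as the last step left them, time stands still between calls to the robot, and variables do not carry over. Pictures are saved under pics/ and viewed, at most 10 in all, crops included, and the job is handed in when it is done.

Besides the shell and the picture viewer there is one more tool, called after "Call:" by a JSON object that holds its "api" and its "payload". step_arm: Moves the arm, as the interface text tells. Its arguments: {"type":"object","properties":{"targets":{"type":"array","items":{"type":"object","properties":{"angular":{"type":"array","items":{"type":"number","minimum":-1,"maximum":1}},"dp":{"type":"array","items":{"type":"number","minimum":-1,"maximum":1}},"fingers":{"type":"number"}}}},"newtons":{"type":"number"}},"required":["targets"]}

```bash
mkdir -p pics
cat > h.py <<'E'
import numpy as np, cv2
from bench import *
def K(p):
    f=210/np.tan(np.radians(p["vfov"])/2); return f
def ray(p,uv):
    d=np.array([(uv[0]-p["cx"])/K(p),(uv[1]-p["cy"])/K(p),1.]); R=np.array(p["R"]);t=np.array(p["t"])
    return -R.T@t, R.T@d
def atz(p,uv,z):
    c,d=ray(p,uv); return c+d*(z-c[2])/d[2]
def proj(p,X):
    x=np.array(p["R"])@X+np.array(p["t"]); return [p["cx"]+K(p)*x[0]/x[2],p["cy"]+K(p)*x[1]/x[2]]
E
python3 - <<'E'
from h import *
np.set_printoptions(precision=1,suppress=True)
ims=[]
Z=dict(drawer_unit=0,front_top=87,front_back=87,spanner=0,tape_measure=88,nail_tin=0,tape_roll=88)
for c in ["scene","side","wrist"]:
    im=snapshot(c); ims.append(im); p=camera_params(c)
    print(c,"cam at",ray(p,(280,210))[0],p["vfov"])
    for n,z in Z.items():
        r=pinpoint(c,n)
        for q in r[:2]: print(n,round(q["conf"],2),np.array(q["at"]),atz(p,q["at"],z))
    r=masks_of(c,"spanner")
    if r:
        ys,xs=np.nonzero(r[0]["pixels"]); P=np.array([atz(p,(x,y),5)[:2] for x,y in zip(xs,ys)])
        m=P.mean(0);w,v=np.linalg.eigh(np.cov((P-m).T)); a=(P-m)@v[:,1]; print("spanner mask",r[0]["conf"],len(xs),m,v[:,1],a.min(),a.max())
cv2.imwrite("pics/a.png",cv2.resize(np.hstack(ims[:2]),(800,300)));cv2.imwrite("pics/w.png",ims[2]);cv2.imwrite("pics/s.png",ims[0])
print(sense())
E
```

```text
scene cam at [ 120.5 -714.2  647.3] 46.04347576830982
drawer_unit 0.81 [246.8 214.2] [600.  374.2   0. ]
front_top 0.79 [222.2 205.5] [499.4 294.   87. ]
front_top 0.29 [279.2 311.8] [ 441.7 -120.    87. ]
front_back 0.86 [228.3 202.8] [518.3 301.1  87. ]
spanner 0.77 [278.2 311.8] [489.8 -26.9   0. ]
tape_measure 0.93 [279.3 185.2] [678.7 336.8  88. ]
nail_tin 0.71 [330.9 243.1] [727.6 148.6   0. ]
tape_roll 0.73 [231.6 176.1] [586.5 444.2  88. ]
spanner mask 0.82 393 [484.3 -32.1] [0.5 0.9] -71.82844163973442 93.74239540228673
side cam at [ 588.3 -646.8  445.2] 47.821653792420605
drawer_unit 0.75 [267.7 216.6] [596.4 384.5   0. ]
drawer_unit 0.68 [278.  193.5] [624.  541.7   0. ]
front_top 0.79 [225.4 189.2] [502.1 330.8  87. ]
front_back 0.98 [231.9 193.3] [518.1 306.   87. ]
spanner 0.59 [198.8 317.7] [487.6 -21.9   0. ]
tape_measure 0.86 [306.5 185.5] [682.4 361.3  88. ]
nail_tin 0.91 [333.2 263.7] [723.3 159.3   0. ]
tape_roll 0.7 [261.8 172.2] [580.5 452.4  88. ]
spanner mask 0.89 678 [486.1 -32.8] [0.5 0.9] -71.57442005904738 95.44306845528732
wrist cam at [599.7  70.  373.1] 63.43844997134135
drawer_unit 0.28 [401.9  16.4] [720.6 150.1   0. ]
front_back 0.5 [187.9 184.1] [520.1   0.8  87. ]
spanner 0.78 [185.2 183.7] [492.9 -19.8   0. ]
nail_tin 0.75 [403.7  14.4] [722.2 151.9   0. ]
spanner mask 0.83 1677 [491.1 -21.3] [0.5 0.9] -80.57993274936231 83.76276332672163
{'time': 1.35, 'joint_pos': array([-4.9,  7.5, 85.3, -0. , 87.3, -4.9]), 'qd': array([-0.1,  0. , -0.1, -0. , -0.1, -0.1]), 'joint_efforts': array([ -0. , -56.9, -50.1,  -0. ,   0. ,   0. ]), 'tool_pos': array([600. ,   0. , 231.3]), 'tcp_rot': array([180.,   0.,  90.]), 'ft_force': array([-0.3,  1.1, -0.6]), 'wrist_torque': array([0., 0., 0.]), 'grip_force': 0.0, 'finger_gap': 85.57232861849361}
```

View pics/a.png

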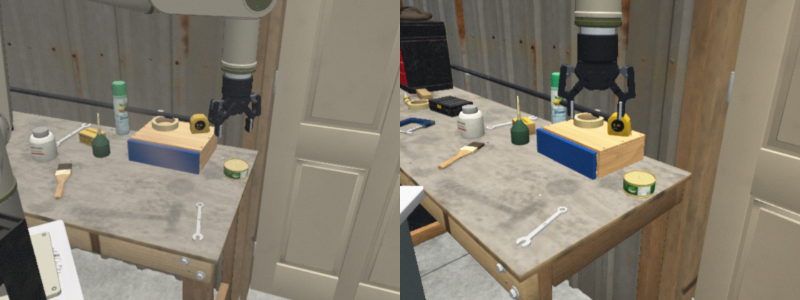

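View pics/w.png

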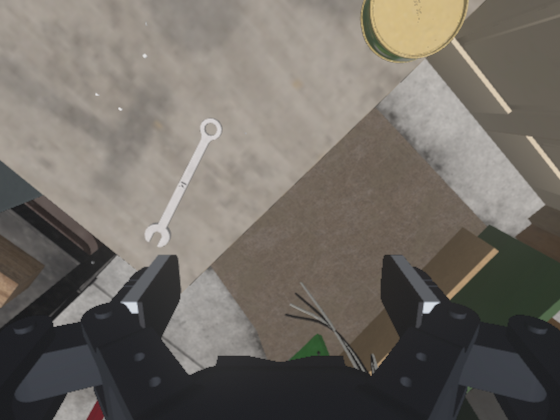

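```bash
cat >> h.py <<'E'
def Rz(a): a=np.radians(a); return np.array([[np.cos(a),-np.sin(a),0],[np.sin(a),np.cos(a),0],[0,0,1]])
def blue(im,near=None):
    h=cv2.cvtColor(im,cv2.COLOR_BGR2HSV); m=cv2.inRange(h,(100,120,40),(130,255,255))
    n,l,s,c=cv2.connectedComponentsWithStats(m); 
    if near is None: i=1+np.argmax(s[1:,4])
    else:
        d=np.hypot(*(c[1:]-near).T)+1e3*(s[1:,4]<100); i=1+np.argmin(d)
    return (l==i).astype(np.uint8)
def box(pose,x0,x1):
    o=np.array([pose[0],pose[1],0])
    return np.array([o+Rz(pose[2])@[x,y,z] for x in(x0,x1) for y in(-135,135) for z in(4,87)])
def render(p,X):
    q=np.array([proj(p,x) for x in X]); S=8
    h=cv2.convexHull((q*16).astype(np.int32)); m=np.zeros((420,560),np.uint8); cv2.fillConvexPoly(m,h,1,shift=4,lineType=cv2.LINE_8); return m
E
python3 - <<'E'
from h import *
from scipy.optimize import minimize
np.set_printoptions(precision=1,suppress=True)
obs=[]
for c,n in[("scene",(225,212)),("side",(233,211))]:
    im=snapshot(c); m=blue(im,n); obs.append((camera_params(c),m)); print(c,m.sum())
def cost(v,x0=-126,x1=-112):
    return sum(1-(render(p,box(v,x0,x1))&m).sum()/(render(p,box(v,x0,x1))|m).sum() for p,m in obs)
best=min((minimize(cost,[598,379,y],method="Nelder-Mead",options=dict(initial_simplex=[[598,379,y],[615,379,y],[598,395,y],[598,379,y+8]])) for y in(20,35,50)),key=lambda r:r.fun)
print(best.x,best.fun)
v=best.x
for nm,x in[("front_top",(-126,0,87)),("unit",(0,0,0)),("floor q.11",(-157,0,21))]: print(nm,v[:2]+(Rz(v[2])@x)[:2])
for c in["wrist"]:
    im=snapshot(c);p=camera_params(c);r=masks_of(c,"spanner")[0]
    cnt,_=cv2.findContours(r["pixels"].astype(np.uint8),0,1);cc=max(cnt,key=len)[:,0]
    P=np.array([atz(p,u,4)[:2] for u in cc],np.float32); print(cv2.minAreaRect(P))
im=snapshot("side");p=camera_params("side")
for x in box(v,-126,-112): cv2.circle(im,tuple(int(a) for a in proj(p,x)),1,(0,0,255),-1)
for x in np.array([[*(v[:2]),0]])+ (Rz(v[2])@np.array([[x,y,88] for x in(-100,100) for y in(-135,135)]).T).T: cv2.circle(im,tuple(int(a) for a in proj(p,x)),1,(0,255,0),-1)
cv2.imwrite("pics/f.png",cv2.resize(im[120:300,150:390],None,fx=3,fy=3))
E
```

```text
scene 160
side 3015
[603.3 375.8  41. ] 1.038050926609745
front_top [508.1 293.2]
unit [603.3 375.8]
floor q.11 [484.7 272.9]
((491.7265625, -20.788169860839844), (163.87222290039062, 28.93410301208496), 59.96399688720703)
```

View pics/f.png

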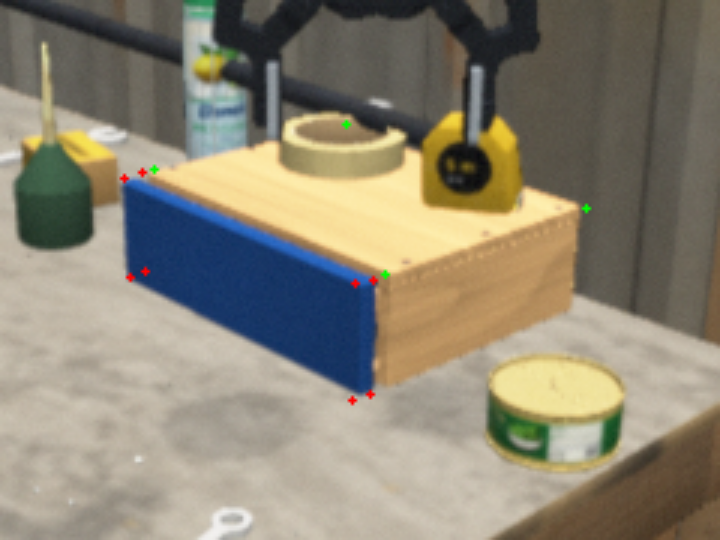

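```bash
cat >> h.py <<'E'
from scipy.optimize import minimize
def front(cams=("scene","side")):
    obs=[]
    for c in cams:
        im=snapshot(c); r=masks_of(c,"front_top"); M=cv2.dilate(r[0]["pixels"].astype(np.uint8),np.ones((7,7)))
        b,g,rr=[im[...,i].astype(int) for i in range(3)]
        m=((b>rr+25)&(b>g+12)).astype(np.uint8)&M; obs.append((camera_params(c),m)); print(c,round(r[0]["conf"],2),r[0]["at"],r[0]["pixels"].sum(),m.sum())
    return obs
def fit(obs,v0,d=(12,12,6),f=lambda v:box(v,-126,-112)):
    def cost(v):
        s=0
        for p,m in obs: r=render(p,f(v)); s+=1-(r&m).sum()/(r|m).sum()
        return s
    v0=np.array(v0,float); S=[v0]+[v0+np.eye(len(v0))[i]*d[i] for i in range(len(v0))]
    r=minimize(cost,v0,method="Nelder-Mead",options=dict(initial_simplex=S))
    return minimize(cost,r.x,method="Nelder-Mead",options=dict(initial_simplex=[r.x]+[r.x-np.eye(len(v0))[i]*d[i]/2 for i in range(len(v0))]))
E
python3 - <<'E'
from h import *
np.set_printoptions(precision=1,suppress=True)
obs=front()
for o in(obs,obs[:1],obs[1:]):
    r=fit(o,[600,380,38]);v=r.x;print(v,r.fun,v[:2]+(Rz(v[2])@(-126,0,87))[:2])
cv2.imwrite("pics/g.png",np.hstack([o[1][120:300,150:390]*255 for o in obs]))
E
```

```text
scene 0.93 [229.2, 218.4] 3106 1932
side 0.83 [235.5, 212.4] 3146 3128
[601.6 379.9  41.8] 0.47290351909589334 [507.6 295.9]
[604.1 374.4  40.1] 0.4085197670855041 [507.7 293.2]
[601.6 377.2  41.6] 0.058451340765290793 [507.4 293.5]
```

View pics/g.png

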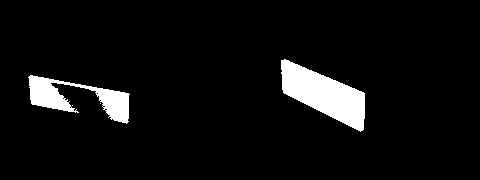

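Call:
{"api": "step_arm", "payload": {"targets": [{"dp": [0.125,-0.08,0],"angular": [0,0,-0.03],"fingers": 1},{"dp": [0.25,-0.16,0],"angular": [0,0,-0.06],"fingers": 1},{"dp": [0.375,-0.24,0],"angular": [0,0,-0.09],"fingers": 1},{"dp": [0.5,-0.32,0],"angular": [0,0,-0.12],"fingers": 1},{"dp": [0.625,-0.4,0],"angular": [0,0,-0.15],"fingers": 1},{"dp": [0.75,-0.48,0],"angular": [0,0,-0.18],"fingers": 1},{"dp": [0.875,-0.56,0],"angular": [0,0,-0.21],"fingers": 1},{"dp": [1,-0.65,0],"angular": [0,0,-0.228],"fingers": 1}], "newtons": 30}}

```text
time: 2.8
tool_pos: [469.5, 200.8, 231.4]
tcp_rot: [180.0, 0.0, 131.2]
ft_force: [-0.2, -0.0, 0.9]
finger_gap: -0.3
grip_force: 0.0
```

Run:
```python
from h import *
np.set_printoptions(precision=2,suppress=True)
s=sense();print(s["time"],s["tool_pos"],s["tcp_rot"],s["finger_gap"],s["ft_force"],s["joint_pos"])
obs=[]
for c in["scene","side","wrist"]:
    im=snapshot(c);p=camera_params(c)
    if c=="wrist": cv2.imwrite("pics/w2.png",im)
    r=masks_of(c,"front_top")
    print(c,[(x["conf"],x["at"],x["pixels"].sum()) for x in r[:2]])
    if r and c!="wrist": obs.append((p,r[0]["pixels"].astype(np.uint8)))
    for n in["front_top","front_back"]:
        for q in pinpoint(c,n)[:1]: print(n,q["conf"],atz(p,q["at"],87))
for o in(obs,obs[:1],obs[1:]):
    r=fit(o,[600,380,38]);v=r.x;print(v,r.fun,v[:2]+(Rz(v[2])@(-126,0,87))[:2])
```

```text
2.8 [469.47 200.78 231.42] [179.98   0.   131.17] -0.28063830805761275 [-0.15 -0.03  0.92] [ 17.4   -6.5   99.31   0.    87.18 -23.78]
scene [(0.73, [227.7, 219.4], np.int64(3044)), (0.64, [245.9, 207.8], np.int64(6487))]
front_top 0.97 [501.72 290.61  87.  ]
front_back 0.88 [518.28 281.71  87.  ]
side [(0.79, [235.6, 212.0], np.int64(3199))]
front_top 0.66 [504.66 318.31  87.  ]
front_back 0.87 [516.54 297.42  87.  ]
wrist [(0.73, [388.4, 124.5], np.int64(13154))]
front_top 0.91 [506.93 293.36  87.  ]
front_back 0.79 [514.12 301.74  87.  ]
[600.89 375.09  42.4 ] 0.14142502916505872 [507.85 290.13]
[600.86 373.37  40.9 ] 0.07364576993304928 [505.62 290.87]
[600.51 377.23  42.56] 0.0555063478004133 [507.71 292.  ]
```

View pics/w2.png

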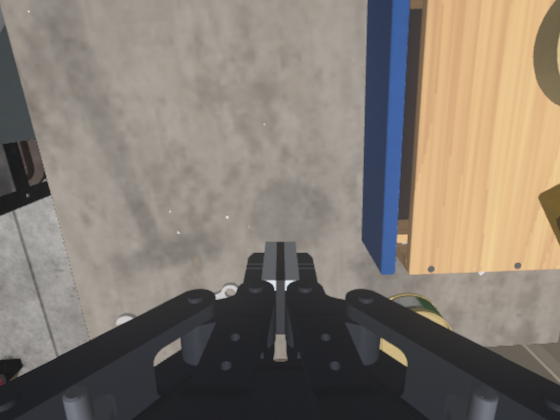

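Call:
{"api": "step_arm", "payload": {"targets": [{"dp": [0.04,0.04,0.1],"fingers": 1},{"dp": [0.08,0.08,0.2],"fingers": 1},{"dp": [0.12,0.12,0.32],"fingers": 1},{"dp": [0.16,0.16,0.45],"fingers": 1},{"dp": [0.2,0.18,0.58],"fingers": 1},{"dp": [0.227,0.2,0.7],"fingers": 1},{"dp": [0.227,0.2,0.8],"fingers": 1},{"dp": [0.227,0.2,0.855],"fingers": 1}]}}

```text
validation failed for argument at $.ta...
```

```bash
cat > /tmp/a.py <<'E'
from h import *
np.set_printoptions(precision=2,suppress=True)
s=sense();print(s["time"],s["tool_pos"],s["tcp_rot"],s["ft_force"])
im=cv2.imread("pics/w2.png")
# wrist cam at earlier pose: derive from current camera params and tool pose (pure translation)
p=camera_params("wrist"); d=np.array([469.47,200.78,231.42])-s["tool_pos"]
q=dict(p);q["t"]=np.array(p["t"])-np.array(p["R"])@d
m=blue(im); 
R=[]
for v in range(30,240,5):
    u=np.nonzero(m[v])[0]; R.append((u.min(),u.max(),v))
    # carcass edge: first bright birch pixel right of blue+8
    row=im[v].astype(int); b=[k for k in range(u.max()+4,450) if row[k,2]>190]; R[-1]+=(b[0],)
for nm,k in(("blueL",0),("blueR",1),("carc",3)):
    for z in (87,88):
        P=np.array([atz(q,(r[k],r[2]),z)[:2] for r in R],np.float32); l=cv2.fitLine(P,cv2.DIST_HUBER,0,.01,.01).ravel(); dd=l[:2]*np.sign(l[1]); n=np.array([dd[1],-dd[0]])
        print(nm,z,"yaw",np.degrees(np.arctan2(dd[1],dd[0]))-90,"dist tcp->line",(l[2:]-s["tool_pos"][:2])@n)
E
python3 /tmp/a.py
```

```text
3.4 [470.24 199.61 231.23] [-179.99   -0.    130.99] [-0.16 -0.66  0.29]
blueL 87 yaw 43.56903 dist tcp->line 90.06681567384443
blueL 88 yaw 43.56906 dist tcp->line 89.7623109979875
blueR 87 yaw 43.3761 dist tcp->line 102.36127329663259
blueR 88 yaw 43.376114 dist tcp->line 102.01298265351852
carc 87 yaw 43.38025 dist tcp->line 116.7137535436471
carc 88 yaw 43.380234 dist tcp->line 116.31529369281225
```

Call:
{"api": "step_arm", "payload": {"targets": [{"dp": [0.04,0.04,0.1],"angular": [0,0,-0.005],"fingers": 1},{"dp": [0.08,0.08,0.2],"angular": [0,0,-0.01],"fingers": 1},{"dp": [0.12,0.12,0.32],"angular": [0,0,-0.013],"fingers": 1},{"dp": [0.16,0.16,0.45],"angular": [0,0,-0.013],"fingers": 1},{"dp": [0.2,0.18,0.58],"angular": [0,0,-0.013],"fingers": 1},{"dp": [0.217,0.2,0.7],"angular": [0,0,-0.013],"fingers": 1},{"dp": [0.217,0.2,0.8],"angular": [0,0,-0.013],"fingers": 1},{"dp": [0.217,0.2,0.855],"angular": [0,0,-0.013],"fingers": 1}]}}

```text
time: 4.4
tool_pos: [471.1, 258.6, 59.0]
tcp_rot: [-179.9, -0.0, 133.4]
ft_force: [-0.4, -0.2, -0.0]
finger_gap: 0.2
grip_force: 0.0
```

Call:
{"api": "step_arm", "payload": {"targets": [{"dp": [0,0.02,0],"angular": [0,0,0],"fingers": 1},{"dp": [0,0.04,0],"angular": [0,0,0],"fingers": 1},{"dp": [0,0.06,0],"angular": [0,0,0],"fingers": 1},{"dp": [0,0.08,0],"angular": [0,0,0],"fingers": 1},{"dp": [0,0.1,0],"angular": [0,0,0],"fingers": 1},{"dp": [0,0.12,0],"angular": [0,0,0],"fingers": 1},{"dp": [0,0.13,0],"angular": [0,0,0],"fingers": 1},{"dp": [0,0.14,0],"angular": [0,0,0],"fingers": 1}]}}

```text
time: 5.4
tool_pos: [492.0, 278.3, 60.2]
tcp_rot: [-180.0, -0.0, 133.4]
ft_force: [0.3, 0.1, 0.1]
finger_gap: -0.3
grip_force: 0.0
```

Run:
```python
from h import *
s=sense();print(s["tool_pos"],s["ft_force"]);cv2.imwrite("pics/p.png",snapshot("wrist"))
```

```text
[492.04050449 278.31449379  60.19844241] [0.25803928 0.06686253 0.06012726]
```

View pics/p.png

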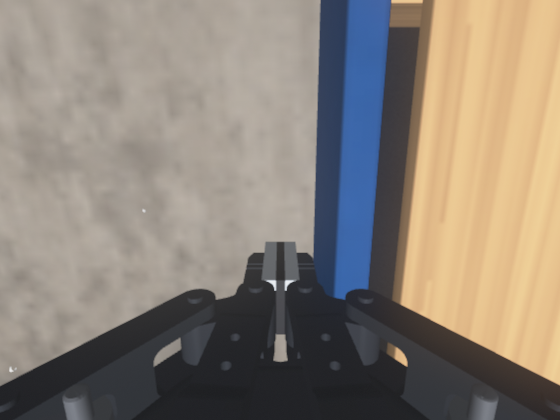

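Call:
{"api": "step_arm", "payload": {"targets": [{"dp": [0,0.003,0],"angular": [0,0,0],"fingers": 1},{"dp": [0,0.006,0],"angular": [0,0,0],"fingers": 1},{"dp": [0,0.009,0],"angular": [0,0,0],"fingers": 1},{"dp": [0,0.012,0],"angular": [0,0,0],"fingers": 1},{"dp": [0,0.015,0],"angular": [0,0,0],"fingers": 1},{"dp": [0,0.018,0],"angular": [0,0,0],"fingers": 1},{"dp": [0,0.022,0],"angular": [0,0,0],"fingers": 1},{"dp": [0,0.025,0],"angular": [0,0,0],"fingers": 1}]}}

```text
time: 6.45
tool_pos: [495.7, 281.7, 60.3]
tcp_rot: [-180.0, -0.0, 133.4]
ft_force: [0.3, 0.5, -0.6]
finger_gap: 0.1
grip_force: 0.0
```

Call:
{"api": "step_arm", "payload": {"targets": [{"dp": [0,0.003,0],"angular": [0,0,0],"fingers": 1},{"dp": [0,0.006,0],"angular": [0,0,0],"fingers": 1},{"dp": [0,0.009,0],"angular": [0,0,0],"fingers": 1},{"dp": [0,0.012,0],"angular": [0,0,0],"fingers": 1},{"dp": [0,0.015,0],"angular": [0,0,0],"fingers": 1},{"dp": [0,0.018,0],"angular": [0,0,0],"fingers": 1},{"dp": [0,0.022,0],"angular": [0,0,0],"fingers": 1},{"dp": [0,0.025,0],"angular": [0,0,0],"fingers": 1}]}}

```text
time: 7.45
tool_pos: [499.2, 285.0, 60.2]
tcp_rot: [-180.0, -0.0, 133.4]
ft_force: [-2.5, -2.9, 2.1]
finger_gap: 0.0
grip_force: 1.9
```

Call:
{"api": "step_arm", "payload": {"targets": [{"dp": [0,0.002,0],"angular": [0,0,0],"fingers": 1},{"dp": [0,0.004,0],"angular": [0,0,0],"fingers": 1},{"dp": [0,0.006,0],"angular": [0,0,0],"fingers": 1},{"dp": [0,0.008,0],"angular": [0,0,0],"fingers": 1},{"dp": [0,0.01,0],"angular": [0,0,0],"fingers": 1},{"dp": [0,0.012,0],"angular": [0,0,0],"fingers": 1},{"dp": [0,0.014,0],"angular": [0,0,0],"fingers": 1},{"dp": [0,0.015,0],"angular": [0,0,0],"fingers": 1}]}}

```text
time: 8.45
tool_pos: [500.8, 286.6, 60.2]
tcp_rot: [-179.9, -0.0, 133.4]
ft_force: [-5.0, -6.1, 6.1]
finger_gap: -0.2
grip_force: 3.9
```

Call:
{"api": "step_arm", "payload": {"targets": [{"dp": [0,0.001,0],"angular": [0,0,0],"fingers": 1},{"dp": [0,0.002,0],"angular": [0,0,0],"fingers": 1},{"dp": [0,0.003,0],"angular": [0,0,0],"fingers": 1},{"dp": [0,0.004,0],"angular": [0,0,0],"fingers": 1},{"dp": [0,0.005,0],"angular": [0,0,0],"fingers": 1},{"dp": [0,0.006,0],"angular": [0,0,0],"fingers": 1},{"dp": [0,0.007,0],"angular": [0,0,0],"fingers": 1},{"dp": [0,0.008,0],"angular": [0,0,0],"fingers": 1}]}}

```text
time: 9.45
tool_pos: [502.0, 287.7, 60.2]
tcp_rot: [-179.9, -0.0, 133.4]
ft_force: [-5.7, -5.1, 5.7]
finger_gap: -0.0
grip_force: 4.0
```

Call:
{"api": "step_arm", "payload": {"targets": [{"dp": [0,0.001,0],"angular": [0,0,0],"fingers": 1},{"dp": [0,0.002,0],"angular": [0,0,0],"fingers": 1},{"dp": [0,0.003,0],"angular": [0,0,0],"fingers": 1},{"dp": [0,0.004,0],"angular": [0,0,0],"fingers": 1},{"dp": [0,0.005,0],"angular": [0,0,0],"fingers": 1},{"dp": [0,0.006,0],"angular": [0,0,0],"fingers": 1},{"dp": [0,0.007,0],"angular": [0,0,0],"fingers": 1},{"dp": [0,0.008,0],"angular": [0,0,0],"fingers": 1}]}}

```text
time: 10.45
tool_pos: [503.0, 288.6, 60.2]
tcp_rot: [-179.9, -0.0, 133.4]
ft_force: [-8.5, -6.5, 7.5]
finger_gap: -0.1
grip_force: 4.9
```

Call:
{"api": "step_arm", "payload": {"targets": [{"dp": [0,-0.05,0],"angular": [0,0,0],"fingers": 1},{"dp": [0,-0.15,0],"angular": [0,0,0],"fingers": 1},{"dp": [0,-0.25,0],"angular": [0,0,0],"fingers": 1},{"dp": [0,-0.35,0],"angular": [0,0,0],"fingers": 1},{"dp": [0,-0.45,0],"angular": [0,0,0],"fingers": 1},{"dp": [0,-0.5,0],"angular": [0,0,0],"fingers": 1},{"dp": [0,-0.5,-0.15],"angular": [0,0,0],"fingers": 1},{"dp": [0,-0.5,-0.35],"angular": [0,0,0],"fingers": 1}]}}

```text
time: 11.45
tool_pos: [430.2, 220.4, 130.1]
tcp_rot: [-179.9, -0.0, 133.4]
ft_force: [0.9, 0.2, -0.0]
finger_gap: 0.2
grip_force: 0.0
```

```bash
cat > q.py <<'E'
from h import *
np.set_printoptions(precision=2,suppress=True)
s=sense();print(s["time"],s["tool_pos"],s["tcp_rot"],s["ft_force"])
im=snapshot("wrist");p=camera_params("wrist");cv2.imwrite("pics/q%d.png"%(s["time"]*10),im)
for n in["front_top","front_back"]:
    for q in pinpoint("wrist",n)[:1]: print(n,round(q["conf"],2),atz(p,q["at"],87))
yaw=43.4; n=np.array([np.cos(np.radians(yaw)),np.sin(np.radians(yaw))])
m=blue(im)
for nm,k in(("L",min),("R",max)):
    P=np.array([atz(p,(k(np.nonzero(m[v])[0]),v),87)[:2] for v in range(20,220,10) if m[v].any()])
    if len(P): print(nm,"n-coordinate",np.median(P@n), "tcp",s["tool_pos"][:2]@n)
E
python3 q.py
```

```text
11.45 [430.25 220.37 130.08] [-179.91   -0.05  133.37] [ 0.89  0.22 -0.04]
front_top 0.74 [494.16 272.57  87.  ]
front_back 0.7 [493.64 275.    87.  ]
L n-coordinate 523.9041311859271 tcp 464.02350809036625
R n-coordinate 545.6967075994021 tcp 464.02350809036625
```

```bash
ls pics
```

```text
a.png
f.png
g.png
p.png
q114.png
s.png
w.png
w2.png
```

View pics/q114.png

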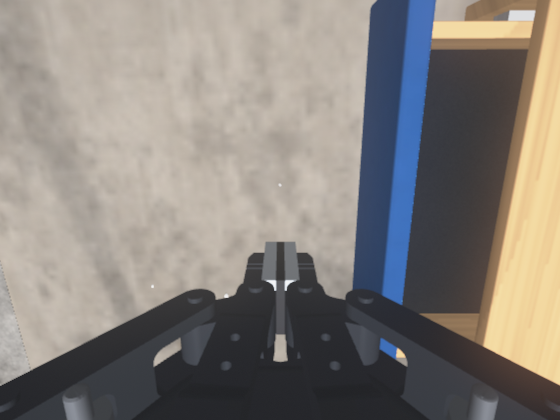

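Call:
{"api": "step_arm", "payload": {"targets": [{"dp": [0,0.13,0],"angular": [0,0,0],"fingers": 1},{"dp": [0,0.27,0],"angular": [0,0,0],"fingers": 1},{"dp": [0,0.4,0],"angular": [0,0,0],"fingers": 1},{"dp": [0,0.49,0],"angular": [0,0,0],"fingers": 1},{"dp": [0,0.52,0.03],"angular": [0,0,0],"fingers": 1},{"dp": [0,0.52,0.12],"angular": [0,0,0],"fingers": 1},{"dp": [0,0.52,0.22],"angular": [0,0,0],"fingers": 1},{"dp": [0,0.52,0.29],"angular": [0,0,0],"fingers": 1}]}}

```text
time: 12.6
tool_pos: [505.2, 291.2, 69.6]
tcp_rot: [-179.8, -0.1, 133.4]
ft_force: [0.9, -0.4, 0.4]
finger_gap: -0.1
grip_force: 0.0
```

Call:
{"api": "step_arm", "payload": {"targets": [{"dp": [0,-0.03,0],"angular": [0,0,0],"fingers": 1},{"dp": [0,-0.08,0],"angular": [0,0,0],"fingers": 1},{"dp": [0,-0.15,0],"angular": [0,0,0],"fingers": 1},{"dp": [0,-0.22,0],"angular": [0,0,0],"fingers": 1},{"dp": [0,-0.29,0],"angular": [0,0,0],"fingers": 1},{"dp": [0,-0.35,0],"angular": [0,0,0],"fingers": 1},{"dp": [0,-0.39,0],"angular": [0,0,0],"fingers": 1},{"dp": [0,-0.41,0],"angular": [0,0,0],"fingers": 1}]}}

```text
time: 13.6
tool_pos: [447.3, 235.7, 72.9]
tcp_rot: [179.9, 0.0, 133.4]
ft_force: [1.3, 0.7, 1.3]
finger_gap: -0.4
grip_force: 0.8
```

Call:
{"api": "step_arm", "payload": {"targets": [{"dp": [0,0.02,0],"angular": [0,0,0],"fingers": 1},{"dp": [0,0.05,0],"angular": [0,0,0],"fingers": 1},{"dp": [0,0.05,-0.15],"angular": [0,0,0],"fingers": 1},{"dp": [0,0.05,-0.3],"angular": [0,0,0],"fingers": 1},{"dp": [0,0.05,-0.45],"angular": [0,0,0],"fingers": 1},{"dp": [0,0.05,-0.6],"angular": [0,0,0],"fingers": 1},{"dp": [0,0.05,-0.7],"angular": [0,0,0],"fingers": 0.6},{"dp": [0,0.05,-0.75],"angular": [0,0,0],"fingers": 0.6}]}}

```text
time: 14.6
tool_pos: [454.9, 243.0, 223.2]
tcp_rot: [179.9, 0.0, 133.4]
ft_force: [-1.0, 0.3, -0.7]
finger_gap: 33.8
grip_force: 0.0
```

```bash
python3 q.py; ls pics
```

```text
14.6 [454.89 243.01 223.21] [179.95   0.02 133.39] [-1.01  0.26 -0.68]
front_top 0.93 [425.96 215.4   87.  ]
front_back 0.63 [438.22 225.41  87.  ]
L n-coordinate 459.98628654194573 tcp 497.4773388904523
R n-coordinate 472.34658834009696 tcp 497.4773388904523
a.png
f.png
g.png
p.png
q114.png
q146.png
s.png
w.png
w2.png
```

Call:
{"api": "step_arm", "payload": {"targets": [{"dp": [-0.12,-0.085,0],"angular": [0,0,0.051],"fingers": 0.5},{"dp": [-0.24,-0.17,0],"angular": [0,0,0.102],"fingers": 0.5},{"dp": [-0.36,-0.26,0],"angular": [0,0,0.153],"fingers": 0.5},{"dp": [-0.48,-0.345,0],"angular": [0,0,0.204],"fingers": 0.5},{"dp": [-0.6,-0.43,0],"angular": [0,0,0.255],"fingers": 0.5},{"dp": [-0.73,-0.52,0],"angular": [0,0,0.306],"fingers": 0.5},{"dp": [-0.86,-0.61,0],"angular": [0,0,0.357],"fingers": 0.5},{"dp": [-0.975,-0.695,0],"angular": [0,0,0.408],"fingers": 0.5}]}}

```text
time: 15.75
tool_pos: [486.6, 4.4, 220.6]
tcp_rot: [-179.9, 0.1, 59.6]
ft_force: [-0.6, -0.3, 0.0]
finger_gap: 42.6
grip_force: 0.0
```

Run:
```python
from h import *
np.set_printoptions(precision=2,suppress=True)
s=sense();print(s["time"],s["tool_pos"],s["tcp_rot"],s["finger_gap"])
im=snapshot("wrist");p=camera_params("wrist")
for q in pinpoint("wrist","spanner")[:1]: print(q["conf"],atz(p,q["at"],0))
r=masks_of("wrist","spanner")[0]
cnt,_=cv2.findContours(r["pixels"].astype(np.uint8),0,1);cc=max(cnt,key=len)[:,0]
P=np.array([atz(p,u,6)[:2] for u in cc],np.float32); print(r["conf"],cv2.minAreaRect(P))
```

```text
15.75 [486.57   4.44 220.57] [-179.87    0.06   59.63] 42.60181953313259
0.89 [493.45 -23.95   0.  ]
0.77 ((490.2934875488281, -22.526100158691406), (162.8238067626953, 29.628684997558594), 60.36664581298828)
```

Call:
{"api": "step_arm", "payload": {"targets": [{"dp": [-0.03,0.025,0.08],"angular": [0,0,0],"fingers": 0.5},{"dp": [-0.06,0.05,0.2],"angular": [0,0,0],"fingers": 0.5},{"dp": [-0.09,0.075,0.33],"angular": [0,0,0],"fingers": 0.5},{"dp": [-0.103,0.086,0.47],"angular": [0,0,0],"fingers": 0.5},{"dp": [-0.103,0.086,0.61],"angular": [0,0,0],"fingers": 0.5},{"dp": [-0.103,0.086,0.74],"angular": [0,0,0],"fingers": 0.5},{"dp": [-0.103,0.086,0.84],"angular": [0,0,0],"fingers": 0.5},{"dp": [-0.103,0.086,0.9],"angular": [0,0,0],"fingers": 0.5}]}}

```text
time: 16.9
tool_pos: [490.2, -20.2, 39.8]
tcp_rot: [-179.8, 0.1, 60.1]
ft_force: [-0.6, 0.4, -1.2]
finger_gap: 42.6
grip_force: 0.0
```

Call:
{"api": "step_arm", "payload": {"targets": [{"dp": [0,0,0.06],"angular": [0,0,0],"fingers": 0.5},{"dp": [0,0,0.12],"angular": [0,0,0],"fingers": 0.5},{"dp": [0,0,0.16],"angular": [0,0,0],"fingers": 0.5},{"dp": [0,0,0.182],"angular": [0,0,0],"fingers": 0.5},{"dp": [0,0,0.182],"angular": [0,0,0],"fingers": 0.7},{"dp": [0,0,0.182],"angular": [0,0,0],"fingers": 1},{"dp": [0,0,0.182],"angular": [0,0,0],"fingers": 1},{"dp": [0,0,0.182],"angular": [0,0,0],"fingers": 1}], "newtons": 50}}

```text
time: 17.9
tool_pos: [492.6, -21.1, 6.6]
tcp_rot: [179.9, -0.0, 59.9]
ft_force: [0.2, -0.5, 4.9]
finger_gap: -0.0
grip_force: 2.2
```

Call:
{"api": "step_arm", "payload": {"targets": [{"dp": [0,0,-0.05],"angular": [0,0,0],"fingers": 1},{"dp": [0,0,-0.12],"angular": [0,0,0],"fingers": 0.7},{"dp": [0,0,-0.2],"angular": [0,0,0],"fingers": 0.7},{"dp": [0,0,-0.28],"angular": [0,0,0],"fingers": 0.7},{"dp": [0,0,-0.36],"angular": [0,0,0],"fingers": 0.7},{"dp": [0,0,-0.42],"angular": [0,0,0],"fingers": 0.7},{"dp": [0,0,-0.45],"angular": [0,0,0],"fingers": 0.7},{"dp": [0,0,-0.45],"angular": [0,0,0],"fingers": 0.7}]}}

```text
time: 18.9
tool_pos: [492.0, -21.0, 96.2]
tcp_rot: [180.0, -0.0, 59.9]
ft_force: [0.3, -0.2, 0.8]
finger_gap: 25.4
grip_force: 0.0
```

Run:
```python
from h import *
np.set_printoptions(precision=2,suppress=True)
s=sense();print(s["time"],s["tool_pos"],s["tcp_rot"],s["finger_gap"])
for c in("wrist","side","scene"):
    im=snapshot(c);p=camera_params(c)
    if c=="wrist":cv2.imwrite("pics/x.png",im)
    for q in pinpoint(c,"spanner")[:1]: print(q["conf"],atz(p,q["at"],0))
    for r in masks_of(c,"spanner")[:1]:
        cnt,_=cv2.findContours(r["pixels"].astype(np.uint8),0,1);cc=max(cnt,key=len)[:,0]
        P=np.array([atz(p,u,5)[:2] for u in cc],np.float32); print(c,r["conf"],cv2.minAreaRect(P))
```

```text
18.9 [492.04 -20.99  96.2 ] [179.97  -0.01  59.94] 25.35858611578925
0.85 [495.15 -19.47   0.  ]
wrist 0.87 ((492.7990417480469, -20.78693389892578), (163.13824462890625, 27.84861946105957), 59.87445068359375)
0.85 [491.32 -17.53   0.  ]
side 0.69 ((492.1325988769531, -21.810707092285156), (165.8955078125, 31.788042068481445), 61.724796295166016)
0.62 [492.75 -24.2    0.  ]
scene 0.58 ((490.2656555175781, -20.661102294921875), (168.97457885742188, 28.678516387939453), 60.49689865112305)
```

View pics/x.png

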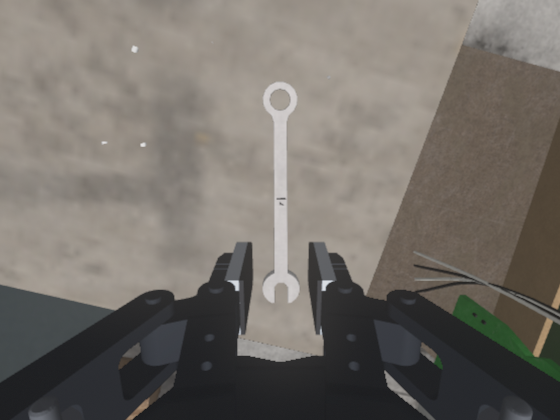

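Call:
{"api": "step_arm", "payload": {"targets": [{"dp": [0,0,0.08],"angular": [0,0,0],"fingers": 0.7},{"dp": [0,0,0.18],"angular": [0,0,0],"fingers": 0.7},{"dp": [0,0,0.28],"angular": [0,0,0],"fingers": 0.7},{"dp": [0,0,0.37],"angular": [0,0,0],"fingers": 0.7},{"dp": [0,0,0.43],"angular": [0,0,0],"fingers": 0.7},{"dp": [0,0,0.46],"angular": [0,0,0],"fingers": 0.7},{"dp": [0,0,0.466],"angular": [0,0,0],"fingers": 0.7},{"dp": [0,0,0.466],"angular": [0,0,0],"fingers": 0.7}]}}

```text
time: 20.35
tool_pos: [492.4, -21.1, 3.2]
tcp_rot: [179.9, -0.0, 59.9]
ft_force: [-0.4, 0.1, 0.0]
finger_gap: 25.5
grip_force: 0.0
```

Down another 2.5 mm, then close.

Call:
{"api": "step_arm", "payload": {"targets": [{"dp": [0,0,0.006],"angular": [0,0,0],"fingers": 0.7},{"dp": [0,0,0.012],"angular": [0,0,0],"fingers": 0.7},{"dp": [0,0,0.013],"angular": [0,0,0],"fingers": 0.75},{"dp": [0,0,0.013],"angular": [0,0,0],"fingers": 0.8},{"dp": [0,0,0.013],"angular": [0,0,0],"fingers": 0.9},{"dp": [0,0,0.013],"angular": [0,0,0],"fingers": 1},{"dp": [0,0,0.013],"angular": [0,0,0],"fingers": 1},{"dp": [0,0,0.013],"angular": [0,0,0],"fingers": 1}], "newtons": 50}}

```text
time: 21.35
tool_pos: [492.2, -21.0, 0.5]
tcp_rot: [180.0, -0.0, 59.9]
ft_force: [-1.9, 0.8, 5.6]
finger_gap: 8.1
grip_force: 49.4
```

Call:
{"api": "step_arm", "payload": {"targets": [{"dp": [0,0,-0.05],"angular": [0,0,0],"fingers": 1},{"dp": [0,0,-0.15],"angular": [0,0,0],"fingers": 1},{"dp": [0,0,-0.3],"angular": [0,0,0],"fingers": 1},{"dp": [0,0,-0.45],"angular": [0,0,0],"fingers": 1},{"dp": [0.03,-0.02,-0.6],"angular": [0,0,0],"fingers": 1},{"dp": [0.1,-0.065,-0.7],"angular": [0,0,0],"fingers": 1},{"dp": [0.2,-0.13,-0.75],"angular": [0,0,0],"fingers": 1},{"dp": [0.3,-0.195,-0.75],"angular": [0,0,0],"fingers": 1}]}}

```text
time: 22.35
tool_pos: [488.7, 51.1, 151.7]
tcp_rot: [179.9, -0.1, 59.9]
ft_force: [0.2, -0.8, -1.1]
finger_gap: 7.5
grip_force: 49.0
```

Call:
{"api": "step_arm", "payload": {"targets": [{"dp": [0.11,-0.073,0],"angular": [0,0,-0.05],"fingers": 1},{"dp": [0.23,-0.15,0],"angular": [0,0,-0.1],"fingers": 1},{"dp": [0.35,-0.23,0],"angular": [0,0,-0.15],"fingers": 1},{"dp": [0.47,-0.31,0],"angular": [0,0,-0.2],"fingers": 1},{"dp": [0.59,-0.39,0],"angular": [0,0,-0.25],"fingers": 1},{"dp": [0.7,-0.46,0],"angular": [0,0,-0.3],"fingers": 1},{"dp": [0.8,-0.53,0],"angular": [0,0,-0.355],"fingers": 1},{"dp": [0.889,-0.584,0],"angular": [0,0,-0.408],"fingers": 1}]}}

```text
time: 23.35
tool_pos: [475.6, 263.7, 150.2]
tcp_rot: [-180.0, -0.0, 133.7]
ft_force: [-0.5, -0.2, -1.0]
finger_gap: 7.8
grip_force: 49.0
```

```bash
python3 q.py; python3 -c "
from bench import *;print(sense()['finger_gap'],sense()['grip_force'])"; ls pics|grep q
```

```text
23.35 [475.6  263.73 150.17] [-179.97   -0.01  133.73] [-0.5  -0.15 -1.03]
front_top 0.58 [426.51 216.49  87.  ]
front_back 0.64 [436.45 226.62  87.  ]
L n-coordinate 461.0051438862921 tcp 526.7668751813744
R n-coordinate 485.4600024282275 tcp 526.7668751813744
7.654494721227533 49.0393853187561
q114.png
q146.png
q233.png
```

View pics/q233.png

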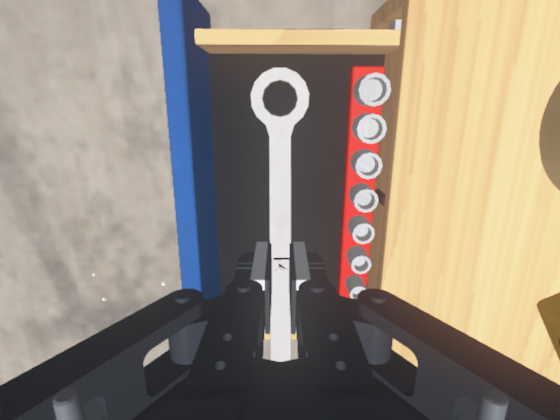

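Call:
{"api": "step_arm", "payload": {"targets": [{"dp": [0,0,0.06],"angular": [0,0,0],"fingers": 1},{"dp": [0,0,0.16],"angular": [0,0,0],"fingers": 1},{"dp": [0,0,0.27],"angular": [0,0,0],"fingers": 1},{"dp": [0,0,0.38],"angular": [0,0,0],"fingers": 1},{"dp": [0,0,0.48],"angular": [0,0,0],"fingers": 1},{"dp": [0,0,0.56],"angular": [0,0,0],"fingers": 1},{"dp": [0,0,0.61],"angular": [0,0,0],"fingers": 1},{"dp": [0,0,0.632],"angular": [0,0,0],"fingers": 1}]}}

```text
time: 24.5
tool_pos: [476.0, 262.6, 23.1]
tcp_rot: [-180.0, -0.0, 133.3]
ft_force: [0.3, -0.3, -1.0]
finger_gap: 8.0
grip_force: 49.0
```

Lower ~1.5 mm, open partly, and wait.

Call:
{"api": "step_arm", "payload": {"targets": [{"dp": [0,0,0.004],"angular": [0,0,0],"fingers": 1},{"dp": [0,0,0.007],"angular": [0,0,0],"fingers": 1},{"dp": [0,0,0.007],"angular": [0,0,0],"fingers": 0.85},{"dp": [0,0,0.007],"angular": [0,0,0],"fingers": 0.75},{"dp": [0,0,0.007],"angular": [0,0,0],"fingers": 0.7},{"dp": [0,0,0.007],"angular": [0,0,0],"fingers": 0.7},{"dp": [0,0,-0.02],"angular": [0,0,0],"fingers": 0.7},{"dp": [0,0,-0.08],"angular": [0,0,0],"fingers": 0.7}]}}

```text
time: 25.5
tool_pos: [475.7, 262.7, 39.8]
tcp_rot: [-179.9, -0.0, 133.4]
ft_force: [0.6, -0.3, -0.3]
finger_gap: 25.5
grip_force: 0.0
```

Call:
{"api": "step_arm", "payload": {"targets": [{"dp": [0,0,-0.06],"angular": [0,0,0],"fingers": 0.7},{"dp": [0,0,-0.15],"angular": [0,0,0],"fingers": 0.7},{"dp": [0,0,-0.26],"angular": [0,0,0],"fingers": 0.7},{"dp": [0,0,-0.37],"angular": [0,0,0],"fingers": 0.7},{"dp": [0,0,-0.45],"angular": [0,0,0],"fingers": 1},{"dp": [0,-0.05,-0.52],"angular": [0,0,0],"fingers": 1},{"dp": [0,-0.15,-0.55],"angular": [0,0,0],"fingers": 1},{"dp": [0,-0.25,-0.55],"angular": [0,0,0],"fingers": 1}]}}

```text
time: 26.5
tool_pos: [439.9, 228.4, 151.1]
tcp_rot: [179.9, 0.0, 133.4]
ft_force: [-1.0, -0.5, 0.2]
finger_gap: 0.1
grip_force: 0.0
```

```bash
python3 q.py
python3 - <<'E'
from h import *
np.set_printoptions(precision=2,suppress=True)
p=camera_params("wrist")
for q in pinpoint("wrist","spanner")[:1]: print(q["conf"],atz(p,q["at"],21))
for q in pinpoint("wrist","drawer_floor")[:1]: print(q["conf"],atz(p,q["at"],21))
E
ls pics|grep q
```

```text
26.5 [439.89 228.44 151.07] [179.91   0.04 133.39] [-1.   -0.52  0.21]
front_top 0.97 [423.36 215.03  87.  ]
front_back 0.92 [434.22 224.37  87.  ]
L n-coordinate 457.0439521161457 tcp 476.5677033172325
R n-coordinate 469.82434078697526 tcp 476.5677033172325
0.64 [477.17 265.07  21.  ]
0.98 [483.89 270.94  21.  ]
q114.png
q146.png
q233.png
q265.png
```

Call:
{"api": "step_arm", "payload": {"targets": [{"dp": [0,-0.1,0],"angular": [0,0,0],"fingers": 1},{"dp": [0,-0.2,0],"angular": [0,0,0],"fingers": 1},{"dp": [0,-0.28,0],"angular": [0,0,0],"fingers": 1},{"dp": [0,-0.31,0.04],"angular": [0,0,0],"fingers": 1},{"dp": [0,-0.31,0.15],"angular": [0,0,0],"fingers": 1},{"dp": [0,-0.31,0.28],"angular": [0,0,0],"fingers": 1},{"dp": [0,-0.31,0.4],"angular": [0,0,0],"fingers": 1},{"dp": [0,-0.31,0.46],"angular": [0,0,0],"fingers": 1}]}}

```text
time: 27.75
tool_pos: [393.9, 185.9, 55.9]
tcp_rot: [-179.9, -0.1, 133.4]
ft_force: [-0.3, 0.8, 0.5]
finger_gap: 0.0
grip_force: 0.0
```

Call:
{"api": "step_arm", "payload": {"targets": [{"dp": [0,0.04,0],"angular": [0,0,0],"fingers": 1},{"dp": [0,0.08,0],"angular": [0,0,0],"fingers": 1},{"dp": [0,0.115,0],"angular": [0,0,0],"fingers": 1},{"dp": [0,0.145,0],"angular": [0,0,0],"fingers": 1},{"dp": [0,0.175,0],"angular": [0,0,0],"fingers": 1},{"dp": [0,0.205,0],"angular": [0,0,0],"fingers": 1},{"dp": [0,0.24,0],"angular": [0,0,0],"fingers": 1},{"dp": [0,0.28,0],"angular": [0,0,0],"fingers": 1}]}}

```text
time: 28.75
tool_pos: [435.7, 224.7, 57.7]
tcp_rot: [-180.0, -0.0, 133.4]
ft_force: [-0.2, -1.9, 2.0]
finger_gap: 0.2
grip_force: 0.9
```

Call:
{"api": "step_arm", "payload": {"targets": [{"dp": [0,0.03,0],"angular": [0,0,0],"fingers": 1},{"dp": [0,0.06,0],"angular": [0,0,0],"fingers": 1},{"dp": [0,0.09,0],"angular": [0,0,0],"fingers": 1},{"dp": [0,0.115,0],"angular": [0,0,0],"fingers": 1},{"dp": [0,0.14,0],"angular": [0,0,0],"fingers": 1},{"dp": [0,0.16,0],"angular": [0,0,0],"fingers": 1},{"dp": [0,0.18,0],"angular": [0,0,0],"fingers": 1},{"dp": [0,0.2,0],"angular": [0,0,0],"fingers": 1}]}}

```text
time: 29.75
tool_pos: [464.6, 252.1, 57.7]
tcp_rot: [-180.0, -0.0, 133.4]
ft_force: [-1.4, -0.6, 0.7]
finger_gap: -0.1
grip_force: 0.8
```

Call:
{"api": "step_arm", "payload": {"targets": [{"dp": [0,0.022,0],"angular": [0,0,0],"fingers": 1},{"dp": [0,0.045,0],"angular": [0,0,0],"fingers": 1},{"dp": [0,0.068,0],"angular": [0,0,0],"fingers": 1},{"dp": [0,0.09,0],"angular": [0,0,0],"fingers": 1},{"dp": [0,0.112,0],"angular": [0,0,0],"fingers": 1},{"dp": [0,0.135,0],"angular": [0,0,0],"fingers": 1},{"dp": [0,0.158,0],"angular": [0,0,0],"fingers": 1},{"dp": [0,0.175,0],"angular": [0,0,0],"fingers": 1}]}}

```text
time: 30.75
tool_pos: [489.4, 275.6, 57.6]
tcp_rot: [-179.9, -0.0, 133.4]
ft_force: [-5.2, -4.8, 5.6]
finger_gap: -0.2
grip_force: 3.7
```

Call:
{"api": "step_arm", "payload": {"targets": [{"dp": [0,0.006,0],"angular": [0,0,0],"fingers": 1},{"dp": [0,0.012,0],"angular": [0,0,0],"fingers": 1},{"dp": [0,0.018,0],"angular": [0,0,0],"fingers": 1},{"dp": [0,0.023,0],"angular": [0,0,0],"fingers": 1},{"dp": [0,0.028,0],"angular": [0,0,0],"fingers": 1},{"dp": [0,0.032,0],"angular": [0,0,0],"fingers": 1},{"dp": [0,0.036,0],"angular": [0,0,0],"fingers": 1},{"dp": [0,0.04,0],"angular": [0,0,0],"fingers": 1}]}}

```text
time: 31.75
tool_pos: [495.2, 281.0, 57.7]
tcp_rot: [-179.9, -0.0, 133.4]
ft_force: [-5.9, -4.4, 5.2]
finger_gap: -0.2
grip_force: 3.5
```

Call:
{"api": "step_arm", "payload": {"targets": [{"dp": [0,0.003,0],"angular": [0,0,0],"fingers": 1},{"dp": [0,0.006,0],"angular": [0,0,0],"fingers": 1},{"dp": [0,0.009,0],"angular": [0,0,0],"fingers": 1},{"dp": [0,0.012,0],"angular": [0,0,0],"fingers": 1},{"dp": [0,0.015,0],"angular": [0,0,0],"fingers": 1},{"dp": [0,0.018,0],"angular": [0,0,0],"fingers": 1},{"dp": [0,0.021,0],"angular": [0,0,0],"fingers": 1},{"dp": [0,0.024,0],"angular": [0,0,0],"fingers": 1}]}}

```text
time: 32.75
tool_pos: [498.6, 284.3, 57.6]
tcp_rot: [-179.9, -0.0, 133.4]
ft_force: [-5.4, -5.0, 5.3]
finger_gap: -0.1
grip_force: 3.6
```

Call:
{"api": "step_arm", "payload": {"targets": [{"dp": [0,0.002,0],"angular": [0,0,0],"fingers": 1},{"dp": [0,0.004,0],"angular": [0,0,0],"fingers": 1},{"dp": [0,0.006,0],"angular": [0,0,0],"fingers": 1},{"dp": [0,0.008,0],"angular": [0,0,0],"fingers": 1},{"dp": [0,0.01,0],"angular": [0,0,0],"fingers": 1},{"dp": [0,0.011,0],"angular": [0,0,0],"fingers": 1},{"dp": [0,0.012,0],"angular": [0,0,0],"fingers": 1},{"dp": [0,0.013,0],"angular": [0,0,0],"fingers": 1}]}}

```text
time: 33.75
tool_pos: [500.6, 286.1, 57.6]
tcp_rot: [-179.9, -0.0, 133.4]
ft_force: [-4.9, -4.1, 5.0]
finger_gap: 0.2
grip_force: 3.5
```

Call:
{"api": "step_arm", "payload": {"targets": [{"dp": [0,0.001,0],"angular": [0,0,0],"fingers": 1},{"dp": [0,0.002,0],"angular": [0,0,0],"fingers": 1},{"dp": [0,0.003,0],"angular": [0,0,0],"fingers": 1},{"dp": [0,0.004,0],"angular": [0,0,0],"fingers": 1},{"dp": [0,0.005,0],"angular": [0,0,0],"fingers": 1},{"dp": [0,0.006,0],"angular": [0,0,0],"fingers": 1},{"dp": [0,0.008,0],"angular": [0,0,0],"fingers": 1},{"dp": [0,0.01,0],"angular": [0,0,0],"fingers": 1}]}}

```text
time: 34.75
tool_pos: [501.9, 287.4, 57.6]
tcp_rot: [-179.9, -0.0, 133.4]
ft_force: [-5.6, -3.9, 5.9]
finger_gap: -0.2
grip_force: 4.0
```

Call:
{"api": "step_arm", "payload": {"targets": [{"dp": [0,0.001,0],"angular": [0,0,0],"fingers": 1},{"dp": [0,0.002,0],"angular": [0,0,0],"fingers": 1},{"dp": [0,0.003,0],"angular": [0,0,0],"fingers": 1},{"dp": [0,0.004,0],"angular": [0,0,0],"fingers": 1},{"dp": [0,0.005,0],"angular": [0,0,0],"fingers": 1},{"dp": [0,0.006,0],"angular": [0,0,0],"fingers": 1},{"dp": [0,0.007,0],"angular": [0,0,0],"fingers": 1},{"dp": [0,0.008,0],"angular": [0,0,0],"fingers": 1}]}}

```text
time: 35.75
tool_pos: [503.0, 288.4, 57.6]
tcp_rot: [-179.9, -0.0, 133.4]
ft_force: [-6.3, -5.7, 6.3]
finger_gap: 0.2
grip_force: 4.5
```

Call:
{"api": "step_arm", "payload": {"targets": [{"dp": [0,0.001,0],"angular": [0,0,0],"fingers": 1},{"dp": [0,0.001,0],"angular": [0,0,0],"fingers": 1},{"dp": [0,0.002,0],"angular": [0,0,0],"fingers": 1},{"dp": [0,0.002,0],"angular": [0,0,0],"fingers": 1},{"dp": [0,0.003,0],"angular": [0,0,0],"fingers": 1},{"dp": [0,0.003,0],"angular": [0,0,0],"fingers": 1},{"dp": [0,0.003,0],"angular": [0,0,0],"fingers": 1},{"dp": [0,0.003,0],"angular": [0,0,0],"fingers": 1}]}}

```text
time: 36.75
tool_pos: [503.2, 288.5, 57.6]
tcp_rot: [-179.8, -0.0, 133.4]
ft_force: [-7.7, -6.3, 8.7]
finger_gap: 0.1
grip_force: 5.5
```

At the stop (about 10 N); draw back gently and look.

Call:
{"api": "step_arm", "payload": {"targets": [{"dp": [0,-0.01,0],"angular": [0,0,0],"fingers": 1},{"dp": [0,-0.03,0],"angular": [0,0,0],"fingers": 1},{"dp": [0,-0.07,0],"angular": [0,0,0],"fingers": 1},{"dp": [0,-0.14,0],"angular": [0,0,0],"fingers": 1},{"dp": [0,-0.24,0],"angular": [0,0,0],"fingers": 1},{"dp": [0,-0.34,0],"angular": [0,0,0],"fingers": 1},{"dp": [0,-0.44,-0.1],"angular": [0,0,0],"fingers": 1},{"dp": [0,-0.5,-0.25],"angular": [0,0,0],"fingers": 1}]}}

```text
time: 37.75
tool_pos: [429.8, 219.7, 107.0]
tcp_rot: [-179.9, -0.1, 133.4]
ft_force: [0.3, 0.4, 0.6]
finger_gap: 0.1
grip_force: 0.0
```

Call:
{"api": "step_arm", "payload": {"targets": [{"dp": [0,0,-0.1],"angular": [0,0,0],"fingers": 1},{"dp": [0,0,-0.2],"angular": [0,0,0],"fingers": 1},{"dp": [0,0,-0.3],"angular": [0,0,0],"fingers": 1},{"dp": [0,0,-0.4],"angular": [0,0,0],"fingers": 1},{"dp": [0,0,-0.5],"angular": [0,0,0],"fingers": 1},{"dp": [0,0,-0.55],"angular": [0,0,0],"fingers": 1},{"dp": [0,0,-0.6],"angular": [0,0,0],"fingers": 1},{"dp": [0,0,-0.6],"angular": [0,0,0],"fingers": 1}]}}

```text
time: 38.75
tool_pos: [431.7, 220.8, 228.1]
tcp_rot: [179.9, 0.0, 133.4]
ft_force: [0.1, -0.6, 0.1]
finger_gap: -0.2
grip_force: 0.0
```

```bash
python3 q.py; cp $(ls -t pics/q*.png|head -1) pics/last.png
```

```text
38.75 [431.74 220.81 228.14] [179.95   0.02 133.38] [ 0.13 -0.57  0.13]
front_top 0.6 [507.81 296.62  87.  ]
front_back 0.6 [519.55 304.92  87.  ]
L n-coordinate 571.6512987112021 tcp 465.41306760661405
R n-coordinate 583.63241646042 tcp 465.41306760661405
```

View pics/last.png

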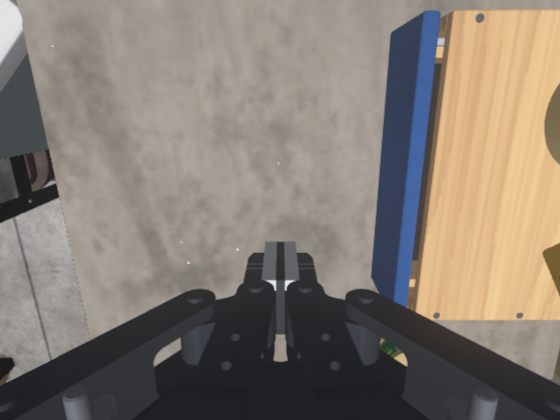

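The picture shows the front shut: its back edge is at column ~425 and the carcass edge at ~440. The back edge measures n ≈ 583.6, which means travel of about 0. The arm is clear of everything.

```bash
python3 -c "
from bench import *;print(hand_in())"
```

```text
the job is handed in; nothing more can be done
None
```

I handed the job in at about 39 s of the 72 s allowed: the drawer is shut on its latch with the spanner laid in it, and the hand-in gave no verdict. I last saw the spanner after laying it in, before closing the drawer, and did not look at the bystanders again at the end.

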